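# One turn of the printing press wheel

## Robot

A 6-joint arm with a two-finger parallel gripper is mounted at the origin on the work surface; the furniture and walls round the work are solid. World frame = base frame: x ahead of the robot, y to its left, z up, the work surface at z = 0. Lengths are in mm, angles in rad, forces in N, time in s.
With the tool pointing down it reaches from about 350 to 775 mm from the base axis. Payload 7.3 kg.
Tool frame: the origin (TCP) lies at the very end of the fingers, on their centre line; the grasp point (between the pads) lies 19 mm behind it; z points along the fingers, y is the line along which they close (so a half turn about z gives the same grasp; the last joint's range is limited). The gripper opens to 92 mm and grips with 3 to 60 N. Pads are 19 mm wide; open, the fingers measure 130 mm over their backs; the gripper's body (75 mm by 190 mm) begins 47 mm behind the grasp point.
Start: joints at [-1.479, 0.342, 1.524, -0, 1.275, -0.146], TCP at [123.693, -510.24, 226.741] pointing down, gripper open.
Joint ranges: [-2.53, 2.53], [-0.77, 2.02], [0.04, 2.7], [-1, 4.14], [0.28, 2.66], [-3.11, 3.11]. Speed limits (rad/s): [2.57, 2.57, 3.14, 3.14, 3.14, 3.14].

## Interface

Orientations are given as [roll, pitch, yaw] about the fixed x, y, z axes, in that order (R = Rz(yaw) Ry(pitch) Rx(roll)).
In Python, from plant import bot gives the robot as it stands.
- The arm moves only by the tool apply_moves, never from a script. Its argument "motion" is text: rows parted by semicolons, each of 4 numbers parted by spaces: the shift along the tool's x, y, z in m, then the turn about the tool's z in degrees. A call has 1 to 8 rows; each row shifts and turns the commanded pose from where the row before left it, along the tool's axes as they then stand; what a row does not reach is not made up. A row lasts 1/8 s, in which the tool goes at most 62.5 mm and 10.7 degrees, less where a joint would pass 70% of its speed; a pose out of reach is approached as far as the arm can. A call with a gripper value outside its range is refused whole. "fingers" is the opening, from -1 (shut) to 1 (fully open), set as the call begins (left out, the last holds). The fingers move at their own pace and stop on an object; the grip force is fixed at half the most. Time passes only in rows, so rows that do not move let the fingers close. It gives the time, the measured TCP pose, the force, the opening and the grip force at its end, in the units of the state.
- bot.get_obs(): the state, without advancing time (a new reading comes with each control period).
- bot.capture(name): name is "scene" or "top" or "wrist"; returns a dict with "img" (480x640x3 uint8, blue, green, red), "range_z" (480x640 float32, mm along the optical axis (not along the pixel's ray), 0 where there is no reading), "fx", "fy", "cx", "cy" (pixels), "D" ([k1, k2, p1, p2, k3] as OpenCV has them; the pictures are not rectified), "world_from_camera" (4x4, takes a point from camera to world coordinates); the wrist camera has in their place "mount" (4x4, takes a point from camera to tool coordinates, whose origin is the TCP and whose axes are the flange's). Camera axes: x right, y down, z forward; pixel columns grow to the right and rows downward; lengths in mm; the calibration is good to about 2 mm. A picture is of the moment at which its call begins: read the wrist's pose just before it.
- bot.close_job(): hands the job in; it is judged then, once.
Trained networks look in a picture, given as the dict that the camera call returned (one of the last four; its "shot" number tells which), for a name from the list of things; names that differ only in an ending like _2 or _b are one class to them, and where a whole thing is asked for, a point or a joint stands for the part that bears it (a point fixed in the world has none). Each returns a list of dicts, best first, with "p" (0 to 1); they miss things now and then, are a little off and sometimes report something else, mostly with a low value. They report only what shows in the picture. A call takes as long as a camera call.
- bot.cut_out(picture, thing): "pixels" (480x640 bool, what is visible of it) and "point" ([column, row] in pixels, amid what is visible of it).
The state is a dict: "time": time; "joint_positions": joint angles; "dq": joint speeds; "tau": joint torques, N m; "tool_pos": TCP position; "tcp_rot": TCP orientation; "contact_force": force on the tool from outside, world axes, zero at the start; "moment": the same for the moment, N m; "grip_width": finger opening in mm; "finger_force": force on a finger pad.
Only numpy, scipy, OpenCV 4.12 (cv2) and the standard library are available. Lean on these libraries where they do the work, as an engineer would, in place of code of your own. Each camera call takes 0.05 s, during which the arm holds its last target. There are 200 camera calls.

## Task

Lower the platen of the small green block-printing press by exactly one turn of its hand wheel: push the wheel round clockwise (seen from above) by its upright red handle, once right round, and stop when the handle is back in line with the yellow pointer. Only push the handle with the fingers, do not grip it, do not push the wheel the wrong way, and leave the loose things round the press where they are.

Things in the scene. Friction and masses are not known exactly. Their poses are not given: they have to be found in the camera images.
- wheel (a joint): angle of the hand wheel in rad: 0 at the start (handle in line with the pointer), grows clockwise seen from above, 6.283 after one full turn; no stop there (it turns on freely to 13). About 2 N at the handle turns it; friction stops it at once where it is left, with no spring.
- wheel_hub (a point): centre of the hand wheel: on its vertical axis, at the mid-height of its rim, 170 mm above the table. The rim is a dark bar 13 mm thick on a circle of 70 mm radius, with four spokes; its top is 6.5 mm above this point, the hub's top 17 mm above (hub radius 16 mm). Nothing of the press stands higher except the handle.
- handle_mid (a point): middle of the upright red handle that stands on the rim at the end of one spoke, 70 mm from the wheel's axis, 30 mm above the wheel_hub point. The handle is an oval post, 18 mm wide along the radius and 28 mm along the circle, its red part from 8 to 52 mm above the rim's mid-height. It is fixed to the wheel and does not turn on its own. Its trailing half in clockwise turning (geom handle_back) is the one to push on; the leading half is geom handle_front.
- pointer_tip (a point): top of the fixed yellow pointer that stands just outside the rim, 94 mm from the wheel's axis and 10 mm above the rim's mid-height; the direction from the wheel's axis to it is where the handle starts and must finish
- press: the small green press, fixed to the table: bed 140x165 mm, two steel columns, green crosshead at 129 mm, hand wheel on top at 170 mm; origin on the table under the wheel's axis, z up, the pointer lies toward its -x. A wooden print block lies on its bed under the dark platen, which the wheel lowers 6 mm a turn without reaching the block.
- red_ink: small bottle of red ink with a red cap, 35x36x63 mm, standing close beside the press on its right-hand side; loose, only to be left alone; origin under its centre
- black_tape: roll of black tape lying flat, 53x51x19 mm, close beside the press on its left-hand side; loose, only to be left alone; origin under its centre
- ink_d: amber dropper bottle with a black rubber top, 42x43x95 mm, standing near the back edge of the table; loose, only to be left alone; origin under its centre
- varnish_jar: brown jar with a tan cap, 52x53x73 mm, standing near the back edge of the table; loose, only to be left alone; origin under its centre
- thread_spool: wooden spool of red thread, 31x31x40 mm, standing near the back edge of the table; loose, only to be left alone; origin under its centre
- eraser: blue and white eraser, 25x43x15 mm, lying at the right of the table; loose, only to be left alone; origin under its centre
- tube_a: paint tube with an ochre band, 34x120x26 mm, lying at the right of the table; loose, only to be left alone; origin under its centre

How it is judged:
By the outcome, as a careful person would: the job done as asked, in the order asked, and still so for the second after the job is handed in, with the robot touching nothing.
It also fails if it takes over 64 s, if anything falls off the work surface, if the arm or the gripper's body presses on something with over 40 N, if the wrist force passes 120 N, or if a joint passes its speed limit or range.

## Working session

There is one attempt and no reset: what is moved stays moved. The work goes in short steps, Python scripts to look and compute and a tool call to move; the robot and the scene stay as the last step left them, time stands still between calls to the robot, and variables do not carry over. Pictures are saved under pics/ and viewed, at most 10 in all, crops included, and the job is handed in when it is done.

Besides the shell and the picture viewer there is one more tool, called as name(argument=value, ...) on one line, values as JSON. apply_moves: Moves the arm, as the interface text tells. Its arguments: {"type":"object","properties":{"motion":{"type":"string"},"fingers":{"type":"number"}},"required":["motion"]}

```bash
mkdir -p pics; cat > h.py <<'E'
import numpy as np, cv2
from plant import bot
def world(c,mask):
    v,u=np.nonzero(mask&(c["range_z"]>0)); z=c["range_z"][v,u]
    K=np.array([[c["fx"],0,c["cx"]],[0,c["fy"],c["cy"]],[0,0,1.]])
    n=cv2.undistortPoints(np.stack([u,v],1).astype(float)[:,None],K,np.array(c["D"],float))[:,0]
    P=np.c_[n*z[:,None],z,np.ones(len(z))]
    return (P@np.array(c["world_from_camera"]).T)[:,:3]
E
python3 - <<'E'
from h import *
o=bot.get_obs();print(o["time"],o["tool_pos"],o["tcp_rot"],o["grip_width"])
ims=[]
for n in("top","scene"):
    c=bot.capture(n);ims.append(c["img"])
    print(n,np.array(c["world_from_camera"]).round(2).tolist())
    for t in("wheel","handle_mid","press","wheel_hub","red_ink","black_tape"):
        for r in bot.cut_out(c,t)[:1]:
            P=world(c,r["pixels"]);print(n,t,round(r["p"],2),r["point"],r["pixels"].sum(),np.median(P,0).round(),P.min(0).round(),P.max(0).round())
    hsv=cv2.cvtColor(c["img"],cv2.COLOR_BGR2HSV);A=world(c,np.ones((480,640),bool))
    for nm,lo,hi in(("yellow",(22,120,100),(35,255,255)),("red",(0,150,80),(8,255,255))):
        P=world(c,cv2.inRange(hsv,lo,hi)>0);P=P[(P[:,2]>165)&(P[:,2]<240)]
        if len(P):print(nm,len(P),np.median(P,0).round(1),P.min(0).round(),P.max(0).round())
    P=A[(A[:,2]>168)&(A[:,2]<182)]
    if len(P):print("rim",len(P),np.percentile(P,[1,99],axis=0).round())
    cv2.imwrite(f"pics/{n}1.png",c["img"])
E
```

```text
0.0 [ 123.63700908 -509.80925471  226.05204843] [-3.14004865e+00 -1.65333739e-04  2.37831239e-01] 91.3573915421855
top [[-0.01, -1.0, 0.08, 396.92], [-1.0, 0.01, 0.0, -89.1], [-0.0, -0.08, -1.0, 1687.21], [0.0, 0.0, 0.0, 1.0]]
top wheel 0.8 [306.9, 225.4] 1236 [559. -66. 175.] [ 487. -143.   22.] [637.   8. 229.]
top handle_mid 0.8 [304.1, 226.1] 1390 [560. -66. 175.] [ 486. -143.   -4.] [667.   8. 229.]
top press 0.8 [309.4, 228.9] 3344 [555. -69. 139.] [ 466. -168.   -6.] [653.  32. 229.]
top wheel_hub 0.84 [306.1, 222.4] 1229 [564. -65. 175.] [ 486. -141.   -7.] [667.  17. 229.]
top red_ink 0.49 [358.3, 253.1] 168 [ 499. -198.   43.] [ 482. -220.   -8.] [ 522. -182.   72.]
top black_tape 0.48 [266.0, 215.3] 188 [612.  49.  17.] [590.  26.  -8.] [640.  76.  33.]
yellow 16 [475.  -27.6 177.5] [472. -32. 168.] [480. -22. 183.]
red 71 [496.9 -36.7 221.1] [487. -49. 168.] [510. -22. 229.]
rim 1279 [[   9. -141.  168.]
 [ 677.  692.  182.]]
scene [[-0.49, -0.45, 0.74, -383.6], [-0.87, 0.26, -0.42, 426.1], [-0.0, -0.85, -0.52, 788.18], [0.0, 0.0, 0.0, 1.0]]
scene wheel 0.77 [311.2, 227.5] 1462 [538. -48. 174.] [ 475. -911. -683.] [1913.   13.  223.]
scene handle_mid 0.92 [314.3, 226.0] 1404 [535. -43. 174.] [ 475. -711. -674.] [1893.   13.  223.]
scene press 0.74 [307.9, 255.5] 5328 [544. -43.  75.] [ 232. -859. -689.] [1920.   83.  279.]
scene wheel_hub 0.75 [309.3, 225.6] 1486 [544. -45. 174.] [ 475. -772. -689.] [1920.   13.  223.]
scene black_tape 0.74 [256.7, 290.2] 356 [608.  55.  13.] [588.  31.  -6.] [639.  80.  22.]
yellow 34 [473.4 -22.9 172.2] [469. -32. 165.] [494. -18. 180.]
red 271 [491.7 -31.4 203.4] [484. -79. 165.] [572. -20. 223.]
rim 3122 [[  -85. -1457.   168.]
 [ 1912.   418.   182.]]
```

View pics/top1.png

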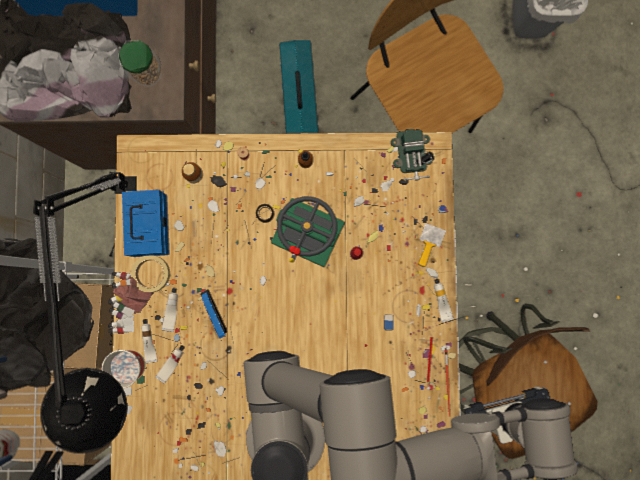

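View pics/scene1.png

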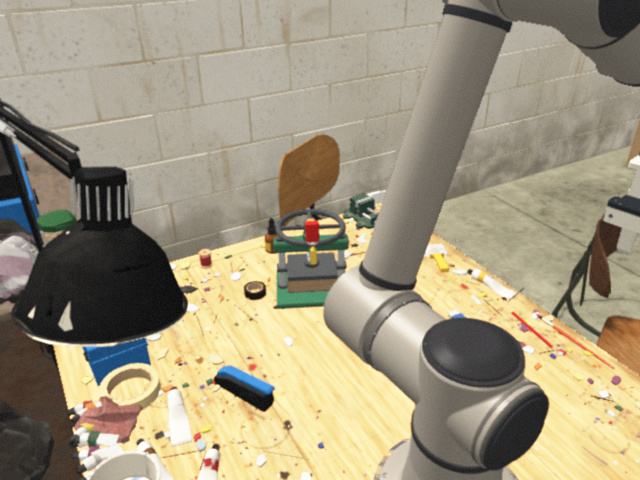

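The top view shows the wheel centred near (307,225), the red handle near (294,251) and the pointer just below it. The scene view agrees: red handle near (312,230), pointer near (313,257). That puts the hub at about (562,-67). I'll close the fingers and go there, keeping high.

apply_moves(motion="0.034 -0.027 -0.01 0;0.034 -0.027 -0.01 0;0.034 -0.027 -0.01 0;0.034 -0.027 -0.01 0;0.034 -0.027 -0.01 0;0.034 -0.027 -0.01 0;0.034 -0.027 -0.01 0;0.034 -0.027 -0.01 0", fingers=-1)

```text
time: 1.7
tool_pos: [337.9, -235.0, 307.2]
tcp_rot: [3.141, -0.0, 0.238]
contact_force: [0.2, -0.2, 0.6]
grip_width: 16.6
finger_force: 0.0
```

apply_moves(motion="0.034 -0.027 -0.01 0;0.034 -0.027 -0.01 0;0.034 -0.027 -0.01 0;0 0 0 0")

```text
time: 2.2
tool_pos: [418.5, -131.7, 337.3]
tcp_rot: [3.141, -0.001, 0.242]
contact_force: [-0.5, -0.3, -0.2]
grip_width: 0.2
finger_force: 0.0
```

```bash
cat >> h.py <<'E'
from scipy.spatial.transform import Rotation as Ro
def wrist():
    o=bot.get_obs();c=bot.capture("wrist");T=np.eye(4)
    T[:3,:3]=Ro.from_euler("xyz",o["tcp_rot"]).as_matrix();T[:3,3]=o["tool_pos"]
    c["world_from_camera"]=T@np.array(c["mount"]);return o,c
def circ(P):
    from scipy.optimize import least_squares
    f=lambda p:np.hypot(P[:,0]-p[0],P[:,1]-p[1])-70
    return least_squares(f,P[:,:2].mean(0),loss="soft_l1",f_scale=3).x
def measure(c):
    hsv=cv2.cvtColor(c["img"],cv2.COLOR_BGR2HSV);P=world(c,hsv[...,2]>=0)
    n=np.hypot(P[:,0]-562,P[:,1]+67)
    R=P[(P[:,2]>171)&(P[:,2]<181)&(n>50)&(n<90)];h=circ(R)
    for _ in range(2):
        d=np.hypot(*(R[:,:2]-h).T);h=circ(R[abs(d-70)<9])
    print("hub",h.round(1),len(R),"rimtop",np.median(R[:,2]).round(1))
    for nm,lo,hi,z0 in(("yellow",(20,110,90),(35,255,255),170),("red",(0,140,70),(9,255,255),185)):
        Q=world(c,cv2.inRange(hsv,lo,hi)>0);d=np.hypot(*(Q[:,:2]-h).T);Q=Q[(Q[:,2]>z0)&(Q[:,2]<240)&(d<120)]
        if len(Q)>3:
            Q=Q[Q[:,2]>np.percentile(Q[:,2],95)-4] # top face
            m=(Q[:,:2].min(0)+Q[:,:2].max(0))/2;m2=Q[:,:2].mean(0)
            print(nm,len(Q),m.round(1),m2.round(1),Q[:,2].max().round(1),"r",np.hypot(*(m2-h)).round(1),"ang",[np.degrees(np.arctan2(*(k-h)[::-1])).round(1) for k in(m,m2)])
E
python3 - <<'E'
from h import *
measure(bot.capture("top"))
o,c=wrist();print(o["time"],o["tool_pos"],o["tcp_rot"],o["joint_positions"],o["grip_width"]);measure(c);print(np.array(c["mount"]).round(2).tolist())
cv2.imwrite("pics/w1.png",c["img"])
E
```

```text
hub [560.1 -67.2] 632 rimtop 175.2
yellow 4 [560.  -66.8] [560.  -67.4] 188.5 r 0.2 ang [np.float64(106.9), np.float64(-113.8)]
red 32 [496.6 -37.9] [496.  -37.8] 226.1 r 70.5 ang [np.float64(155.2), np.float64(155.3)]
2.25 [ 417.52884399 -132.78216809  336.79224238] [ 3.14100834e+00 -1.83346017e-05  2.40722010e-01] [-4.82863038e-01  1.09982169e-01  1.52610675e+00 -4.26686356e-04
  1.50510314e+00  8.47239209e-01] 0.5038442670229096
hub [561.  -64.3] 5080 rimtop 174.7
yellow 172 [556.2 -64.7] [556.  -65.1] 188.3 r 5.0 ang [np.float64(-175.8), np.float64(-171.2)]
red 1031 [496.9 -34.8] [496.9 -35.1] 223.7 r 70.4 ang [np.float64(155.3), np.float64(155.5)]
[[0.0, -0.97, -0.26, 68.76], [1.0, 0.0, -0.0, -0.96], [0.0, -0.26, 0.97, -157.23], [0.0, 0.0, 0.0, 1.0]]
```

View pics/w1.png

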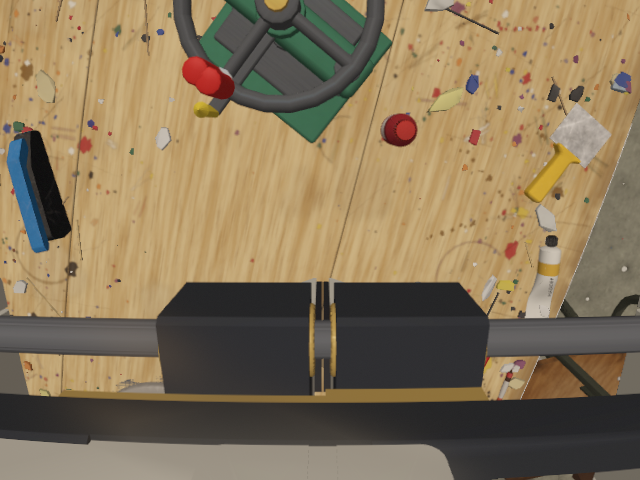

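The wrist view shows the handle near (208,78), the pointer near (206,110) and the hub cap near (277,5). That gives a hub of about (560.5,-65.8) and a handle angle of 155.3°. The wrist can turn about 356°, so I wind it back first and let it follow the wheel round during the push.

apply_moves(motion="0 0 0 -10.5;0 0 0 -10.5;0 0 0 -10.5;0 0 0 -10.5;0 0 0 -10.5;0 0 0 -10.5;0 0 0 -10.5;0 0 0 -10.5")

```text
time: 3.3
tool_pos: [416.3, -134.7, 336.4]
tcp_rot: [-3.141, -0.0, 1.708]
contact_force: [-0.2, -0.3, 0.2]
grip_width: 0.3
finger_force: 0.0
```

apply_moves(motion="0 0 0 -10.5;0 0 0 -10.5;0 0 0 -10.5;0 0 0 -10.5;0 0 0 -10.5;0 0 0 -10.5;0 0 0 -10.5;0 0 0 -10.5")

```text
time: 4.3
tool_pos: [416.3, -134.8, 336.4]
tcp_rot: [-3.141, -0.001, -3.109]
contact_force: [0.1, -0.4, 0.1]
grip_width: 0.3
finger_force: 0.0
```

apply_moves(motion="0 0 0 -10.5;0 0 0 -10.5;0 0 0 -10.5;0 0 0 -10.5;0 0 0 -10.5;0 0 0 -10.5;0 0 0 0;0 0 0 0")

```text
time: 5.3
tool_pos: [424.4, -117.5, 336.2]
tcp_rot: [-3.141, -0.017, -2.038]
contact_force: [-0.1, -0.3, -0.1]
grip_width: 0.5
finger_force: 0.0
```

```bash
cat >> h.py <<'E'
H=np.array([560.5,-65.8])
def go(th,z,n=1,turn=0,o=None,th0=None):
    "rows (tool axes) from the present pose to angle th on the circle; if th0 given, along the arc"
    o=o or bot.get_obs();p=np.array(o["tool_pos"]);R=Ro.from_euler("xyz",o["tcp_rot"])
    for i in range(1,n+1):
        if th0 is None: xy=p0[:2]+(tgt(th)-p0[:2])/(n-i+1) if 0 else p[:2]+(tgt(th)-p[:2])/(n-i+1)
        else: xy=tgt(th0+(th-th0)*i/n)
        q=np.r_[xy,p[2]+(z-p[2])/(n-i+1)]
        d=np.round(R.inv().apply(q-p)/1000,4)
        print(*d,round(turn/n,1),end=";")
        p=p+R.apply(d*1000);R=R*Ro.from_euler("z",round(turn/n,1),degrees=True)
    print()
def tgt(th,r=70): return H+r*np.array([np.cos(np.radians(th)),np.sin(np.radians(th))])
E
sed -i 's/p0\[:2\]+(tgt(th)-p0\[:2\])\/(n-i+1) if 0 else //' h.py
python3 - <<'E'
from h import *
o=bot.get_obs();print(o["time"],o["tool_pos"],np.degrees(o["tcp_rot"]),o["joint_positions"])
print(tgt(195));go(195,260,4)
E
```

```text
5.3 [ 424.35065034 -117.5372626   336.17006051] [-179.97139241   -1.00037299 -116.74301028] [-0.43180015  0.11666912  1.52018596 -0.01750463  1.5048588  -3.10548912]
[492.88519216 -83.91733316]
-0.0155 -0.0115 0.0188 0.0;-0.0156 -0.0115 0.0188 0.0;-0.0155 -0.0115 0.0188 0.0;-0.0156 -0.0115 0.0187 0.0;
```

apply_moves(motion="-0.0155 -0.0115 0.0185 2;-0.0155 -0.0115 0.0185 0;-0.0155 -0.0115 0.0185 0;-0.0155 -0.0115 0.0185 0;0 0 0 0")

```text
time: 5.92
tool_pos: [493.7, -85.2, 259.8]
tcp_rot: [3.14, -0.018, -2.071]
contact_force: [-1.0, 0.5, -0.6]
grip_width: -0.0
finger_force: 0.0
```

```bash
python3 - <<'E'
from h import *
o,c=wrist();print(o["time"],o["tool_pos"],np.degrees(o["tcp_rot"]),o["joint_positions"])
cv2.imwrite("pics/w2.png",c["img"])
go(195,196,3)
E
```

```text
5.925 [493.70757519 -85.20778282 259.80146162] [ 179.88725712   -1.02521753 -118.66704833] [-0.31294611  0.2774831   1.5235643  -0.01765843  1.34584649 -2.95020221]
-0.0007 0.0005 0.0216 0.0;-0.0007 0.0005 0.0216 0.0;-0.0008 0.0005 0.0217 0.0;
```

View pics/w2.png

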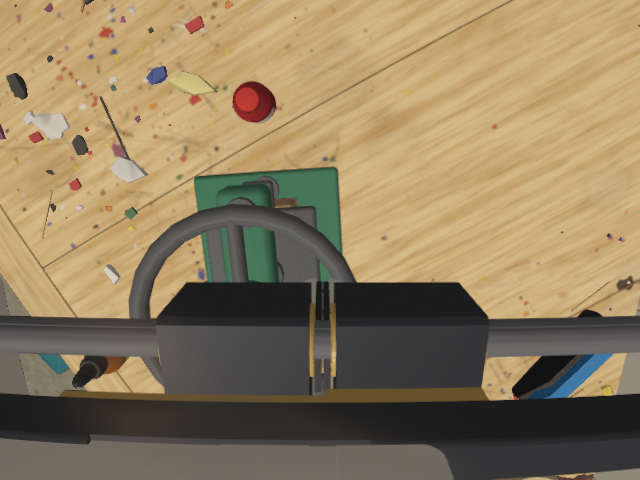

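The wrist view shows the fingers over the rim, with the handle hidden behind the gripper. Ink bottle near (254,102) is well clear. Descending.

apply_moves(motion="-0.0007 0.0005 0.0225 0;-0.0007 0.0005 0.0225 0;-0.0008 0.0005 0.0225 0;0 0 0 0")

```text
time: 6.48
tool_pos: [492.3, -83.9, 193.6]
tcp_rot: [3.141, -0.018, -2.072]
contact_force: [-0.1, 0.4, -0.7]
grip_width: 0.6
finger_force: 0.0
```

```bash
python3 - <<'E'
from h import *
o=bot.get_obs();print(o["time"],o["tool_pos"],np.degrees(o["tcp_rot"]),o["contact_force"])
go(131,192,8,56,th0=195)
E
```

```text
6.475 [492.33733204 -83.8510564  193.61646488] [ 179.97545711   -1.01512172 -118.72293748] [-0.13007763  0.42728834 -0.6884008 ]
-0.0077 0.0057 0.0001 7.0;-0.0076 0.0061 0.0001 7.0;-0.0078 0.006 0.0 7.0;-0.0078 0.0059 0.0 7.0;-0.0079 0.0057 0.0 7.0;-0.0081 0.0055 0.0 7.0;-0.0081 0.0054 0.0001 7.0;-0.0082 0.0053 0.0 7.0;
```

apply_moves(motion="-0.0077 0.0058 0 7;-0.0077 0.006 0 7;-0.0078 0.006 0 7;-0.0078 0.0059 0 7;-0.0079 0.0057 0 7;-0.008 0.0055 0 7;-0.0081 0.0054 0 7;-0.0082 0.0053 0 7")

```text
time: 7.48
tool_pos: [515.9, -13.1, 194.6]
tcp_rot: [-3.125, -0.007, -3.053]
contact_force: [-1.9, -0.8, 0.1]
grip_width: 0.8
finger_force: 0.8
```

```bash
cat >> h.py <<'E'
def st():
    o=bot.get_obs();d=np.array(o["tool_pos"])[:2]-H
    th=np.degrees(np.arctan2(d[1],d[0]))
    print(round(o["time"],2),"r",np.hypot(*d).round(1),"th",th.round(1),"z",o["tool_pos"][2].round(1),"yaw",np.degrees(o["tcp_rot"][2]).round(1),"q6",np.degrees(o["joint_positions"][5]).round(1),"F",np.round(o["contact_force"],1))
    return th
E
python3 - <<'E'
from h import *
measure(bot.capture("top"));th=st()
go(th-80,192,8,72,th0=th)
E
```

```text
hub [559.9 -66.7] 443 rimtop 175.2
7.53 r 69.1 th 129.2 z 194.5 yaw -175.2 q6 -103.7 F [ 0.5  0.7 -0.8]
-0.0101 0.0068 0.0002 9.0;-0.0107 0.0058 0.0002 9.0;-0.0109 0.0056 0.0002 9.0;-0.0109 0.0054 0.0002 9.0;-0.011 0.0053 0.0003 9.0;-0.0111 0.005 0.0003 9.0;-0.0112 0.0049 0.0004 9.0;-0.0113 0.0046 0.0004 9.0;
```

apply_moves(motion="-0.0101 0.0066 0 9;-0.0107 0.0058 0 9;-0.0109 0.0056 0 9;-0.0109 0.0054 0 9;-0.011 0.0053 0 9;-0.0111 0.005 0 9;-0.0112 0.0049 0 9;-0.0113 0.0046 0 9")

```text
time: 8.52
tool_pos: [605.2, -12.5, 193.5]
tcp_rot: [-3.13, 0.012, 1.975]
contact_force: [-2.2, 1.3, -0.0]
grip_width: 0.7
finger_force: 0.9
```

```bash
python3 - <<'E'
from h import *
c=bot.capture("scene");measure(c);th=st()
cv2.imwrite("pics/s2.png",cv2.resize(c["img"][120:320,200:440],(720,600)))
go(th-80,193,8,72,th0=th)
E
```

```text
hub [557.6 -61.8] 233 rimtop 174.2
8.57 r 69.3 th 48.6 z 193.3 yaw 112.8 q6 -30.5 F [ 0.4 -1.3  0.4]
-0.0111 0.0049 0.0001 9.0;-0.0115 0.0042 0.0002 9.0;-0.0115 0.0039 0.0002 9.0;-0.0116 0.0038 0.0002 9.0;-0.0117 0.0035 0.0002 9.0;-0.0117 0.0034 0.0003 9.0;-0.0118 0.0031 0.0003 9.0;-0.0119 0.003 0.0002 9.0;
```

View pics/s2.png

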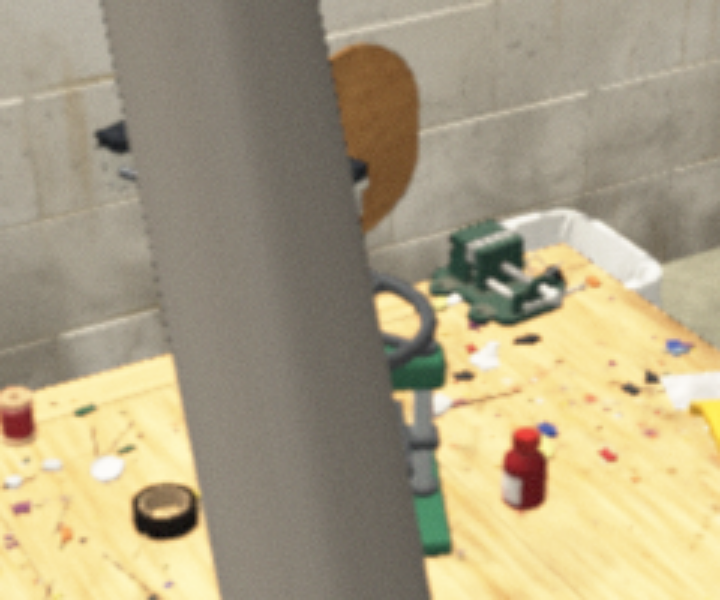

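The arm hides the wheel from the scene camera. Bottle and tape have not moved, and the contact force of about 2 N shows the handle is being pushed.

apply_moves(motion="-0.0111 0.0048 0 9;-0.0115 0.0042 0 9;-0.0115 0.0039 0 9;-0.0116 0.0038 0 9;-0.0117 0.0035 0 9;-0.0117 0.0034 0 9;-0.0118 0.0031 0 9;-0.0119 0.003 0 9")

```text
time: 9.57
tool_pos: [619.7, -100.9, 194.4]
tcp_rot: [3.134, 0.014, 0.72]
contact_force: [1.0, 2.4, -0.9]
grip_width: 0.5
finger_force: 1.0
```

```bash
python3 - <<'E'
from h import *
measure(bot.capture("top"));th=st()
go(th-80,193,8,70,th0=th)
E
```

```text
hub [559.6 -62.3] 27 rimtop 176.5
red 5 [ 596.6 -126. ] [ 595.  -125.8] 226.7 r 72.7 ang [np.float64(-59.9), np.float64(-60.8)]
9.62 r 69.2 th -32.1 z 194.5 yaw 40.8 q6 33.5 F [ 0.7 -0.9 -0.1]
-0.0117 0.0033 0.0004 8.8;-0.012 0.0023 0.0004 8.8;-0.012 0.002 0.0003 8.8;-0.0121 0.0018 0.0003 8.8;-0.0121 0.0016 0.0003 8.8;-0.0121 0.0013 0.0003 8.8;-0.0122 0.001 0.0002 8.8;-0.0121 0.0008 0.0002 8.8;
```

apply_moves(motion="-0.0117 0.0033 0 8.8;-0.012 0.0023 0 8.8;-0.012 0.002 0 8.8;-0.0121 0.0018 0 8.8;-0.0121 0.0016 0 8.8;-0.0121 0.0013 0 8.8;-0.0122 0.001 0 8.8;-0.0121 0.0008 0 8.8")

```text
time: 10.62
tool_pos: [535.4, -130.0, 195.6]
tcp_rot: [3.125, -0.005, -0.507]
contact_force: [2.1, 0.6, -0.5]
grip_width: 0.6
finger_force: 1.0
```

```bash
python3 - <<'E'
from h import *
measure(bot.capture("top"));th=st()
go(-165,193,8,48,th0=th)
E
```

```text
hub [560.7 -67.9] 417 rimtop 174.9
red 7 [ 506.7 -114.1] [ 507.2 -114.2] 225.6 r 70.8 ang [np.float64(-139.4), np.float64(-139.2)]
10.68 r 68.9 th -112.6 z 195.6 yaw -29.4 q6 98.7 F [-0.5  0.  -0.4]
-0.0079 0.0016 0.0003 6.0;-0.0079 0.0004 0.0003 6.0;-0.008 0.0003 0.0003 6.0;-0.008 0.0003 0.0003 6.0;-0.008 0.0001 0.0002 6.0;-0.008 0.0001 0.0002 6.0;-0.008 0.0001 0.0002 6.0;-0.008 -0.0001 0.0002 6.0;
```

apply_moves(motion="-0.0079 0.0015 0 6;-0.0079 0.0004 0 6;-0.008 0.0003 0 6;-0.008 0.0003 0 6;-0.008 0.0001 0 6;-0.008 0.0001 0 6;-0.008 0.0001 0 6;-0.008 0 0 6")

```text
time: 11.68
tool_pos: [494.7, -84.9, 195.4]
tcp_rot: [3.134, -0.016, -1.342]
contact_force: [1.9, -1.5, 3.1]
grip_width: 0.2
finger_force: 1.3
```

apply_moves(motion="0 0 0 0;0 0 0 0")

```text
time: 11.92
tool_pos: [493.7, -84.4, 194.1]
tcp_rot: [3.131, -0.014, -1.34]
contact_force: [-0.1, -0.9, -0.3]
grip_width: 0.4
finger_force: 0.0
```

```bash
python3 - <<'E'
from h import *
th=st();c=bot.capture("top");measure(c);measure(bot.capture("scene"))
cv2.imwrite("pics/t2.png",cv2.resize(c["img"][180:300,240:400],(800,600)))
E
```

```text
11.93 r 69.3 th -164.5 z 194.1 yaw -76.8 q6 149.4 F [-0.1 -0.9 -0.3]
hub [559.6 -66.9] 354 rimtop 175.1
yellow 5 [474.6 -27.5] [474.3 -27. ] 181.2 r 94.2 ang [np.float64(155.2), np.float64(155.0)]
hub [ 490.8 -188.2] 14 rimtop 174.2
```

View pics/t2.png

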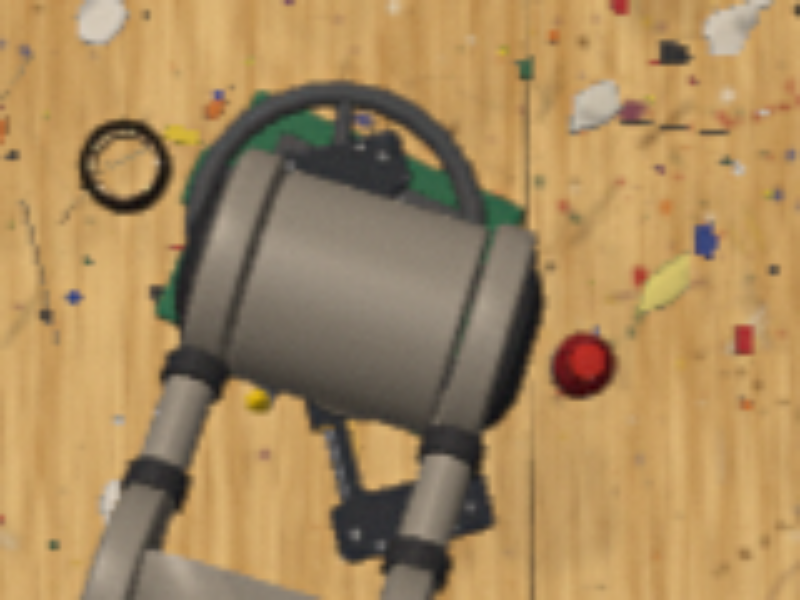

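The yellow pointer shows at about (258,400) in the crop, at 155.1°. The handle is hidden under the wrist. I'll back off away from it and measure.

apply_moves(motion="0.02 0 0 0;0.03 0 -0.01 0;0.045 0 -0.03 0;0.045 0 -0.03 0;0.045 0 -0.02 0;0.02 0 0 0;0 0 0 0")

```text
time: 12.9
tool_pos: [539.8, -285.0, 285.9]
tcp_rot: [3.131, -0.014, -1.347]
contact_force: [0.7, 0.4, -0.3]
grip_width: 0.4
finger_force: 0.0
```

```bash
python3 - <<'E'
from h import *
st();c=bot.capture("top");measure(c);measure(bot.capture("scene"));o,w=wrist();measure(w)
cv2.imwrite("pics/t3.png",cv2.resize(c["img"][180:300,240:400],(800,600)))
E
```

```text
12.9 r 220.2 th -95.4 z 285.9 yaw -77.2 q6 132.7 F [ 0.7  0.4 -0.3]
hub [560.1 -67.2] 726 rimtop 175.3
yellow 6 [562.4 -68.1] [560.3 -67.7] 187.9 r 0.5 ang [np.float64(-21.4), np.float64(-66.9)]
red 24 [491.5 -59.7] [492.1 -61.1] 228.2 r 68.2 ang [np.float64(173.7), np.float64(174.8)]
hub [557.2 -63. ] 230 rimtop 174.3h.py:17: RuntimeWarning: Mean of empty slice.
  return least_squares(f,P[:,:2].mean(0),loss="soft_l1",f_scale=3).x
  ret = um.true_divide(
Traceback (most recent call last):
  File "h.py", line 21, in measure
    R=P[(P[:,2]>171)&(P[:,2]<181)&(n>50)&(n<90)];h=circ(R)
                                                   ~~~~^^^
  File "h.py", line 17, in circ
    return least_squares(f,P[:,:2].mean(0),loss="soft_l1",f_scale=3).x
           ~~~~~~~~~~~~~^^^^^^^^^^^^^^^^^^^^^^^^^^^^^^^^^^^^^^^^^^^^
ValueError: Initial guess is outside of provided bounds
```

```bash
python3 - <<'E'
from h import *
go(206,193,6)
E
```

```text
-0.0319 -0.0002 0.0151 0.0;-0.0319 -0.0003 0.0151 0.0;-0.0319 -0.0002 0.0151 0.0;-0.032 -0.0003 0.0151 0.0;-0.0319 -0.0002 0.0152 0.0;-0.032 -0.0003 0.0151 0.0;
```

apply_moves(motion="-0.032 0 0.02 0;-0.032 0 0.02 0;-0.032 0 0.02 0;-0.032 0 0.02 0;-0.032 0 0.012 0;-0.032 -0.001 0 0;0 0 0 0")

```text
time: 13.92
tool_pos: [496.8, -94.0, 192.2]
tcp_rot: [3.131, -0.013, -1.341]
contact_force: [-0.9, -0.7, 0.6]
grip_width: 0.2
finger_force: 0.0
```

```bash
python3 - <<'E'
from h import *
th=st()
go(182,193,8,16,th0=th%360)
E
```

```text
13.93 r 69.7 th -156.1 z 192.2 yaw -76.8 q6 148.4 F [-0.9 -0.7  0.6]
-0.0032 0.0008 -0.0001 2.0;-0.0033 0.0005 -0.0001 2.0;-0.0034 0.0005 -0.0002 2.0;-0.0033 0.0004 -0.0001 2.0;-0.0033 0.0004 -0.0002 2.0;-0.0033 0.0003 -0.0001 2.0;-0.0034 0.0003 -0.0002 2.0;-0.0033 0.0003 -0.0001 2.0;
```

apply_moves(motion="-0.0033 0.0008 0 2;-0.0033 0.0005 0 2;-0.0034 0.0005 0 2;-0.0034 0.0004 0 2;-0.0034 0.0004 0 2;-0.0034 0.0003 0 2;-0.0034 0.0003 0 2;-0.0034 0.0003 0 2")

```text
time: 14.92
tool_pos: [491.5, -71.1, 192.1]
tcp_rot: [3.136, -0.017, -1.625]
contact_force: [-0.9, -1.9, 1.1]
grip_width: 0.2
finger_force: 0.9
```

apply_moves(motion="0 0 0 0;0 0 0 0")

```text
time: 15.18
tool_pos: [491.5, -70.7, 191.8]
tcp_rot: [3.136, -0.016, -1.624]
contact_force: [-0.9, -0.6, 1.2]
grip_width: 0.4
finger_force: 0.5
```

```bash
python3 - <<'E'
from h import *
th=st()
measure(bot.capture("top"))
go(178.5,193,2,2,th0=th%360)
E
```

```text
15.18 r 69.2 th -176.0 z 191.8 yaw -93.0 q6 167.1 F [-0.9 -0.6  1.2]
hub [672.2 -95. ] 301 rimtop 175.6
-0.0032 0.0012 -0.0006 1.0;-0.0034 0.0002 -0.0007 1.0;
```

apply_moves(motion="-0.0022 0.0003 0 0.5;-0.0022 0.0003 0 0.5;-0.0022 0.0002 0 0.5;0 0 0 0;0 0 0 0")

```text
time: 15.85
tool_pos: [490.7, -63.5, 191.4]
tcp_rot: [3.135, -0.016, -1.65]
contact_force: [1.0, -0.9, 0.9]
grip_width: 0.4
finger_force: 0.5
```

```bash
python3 - <<'E'
from h import *
st()
E
```

```text
15.85 r 69.9 th 178.1 z 191.4 yaw -94.6 q6 169.4 F [ 1.  -0.9  0.9]
```

apply_moves(motion="0.02 0 0 0;0.03 0 -0.01 0;0.045 0 -0.03 0;0.045 0 -0.03 0;0.045 0 -0.02 0;0.03 0 0 0;0 0 0 0")

```text
time: 16.73
tool_pos: [473.7, -277.9, 284.4]
tcp_rot: [3.135, -0.015, -1.653]
contact_force: [0.0, 0.6, 0.2]
grip_width: 0.3
finger_force: 0.0
```

```bash
python3 - <<'E'
from h import *
st()
for _ in range(2):
    c=bot.capture("top");measure(c)
cv2.imwrite("pics/t3.png",cv2.resize(c["img"][180:300,240:400],(800,600)))
E
```

```text
16.73 r 229.2 th -112.3 z 284.4 yaw -94.7 q6 147.0 F [0.  0.6 0.2]
hub [560.4 -67.2] 714 rimtop 175.3
yellow 8 [558.5 -69.4] [558.  -68.7] 192.0 r 2.8 ang [np.float64(-132.0), np.float64(-148.0)]
red 25 [496.4 -41.5] [495.1 -39.9] 231.1 r 70.8 ang [np.float64(158.1), np.float64(157.3)]
hub [560.4 -67.5] 714 rimtop 175.3
yellow 6 [558.5 -68.1] [558.5 -68.1] 190.4 r 2.1 ang [np.float64(-163.1), np.float64(-163.2)]
red 23 [495.3 -41.6] [496.  -41.5] 228.4 r 69.5 ang [np.float64(158.3), np.float64(158.0)]
```

View pics/t3.png

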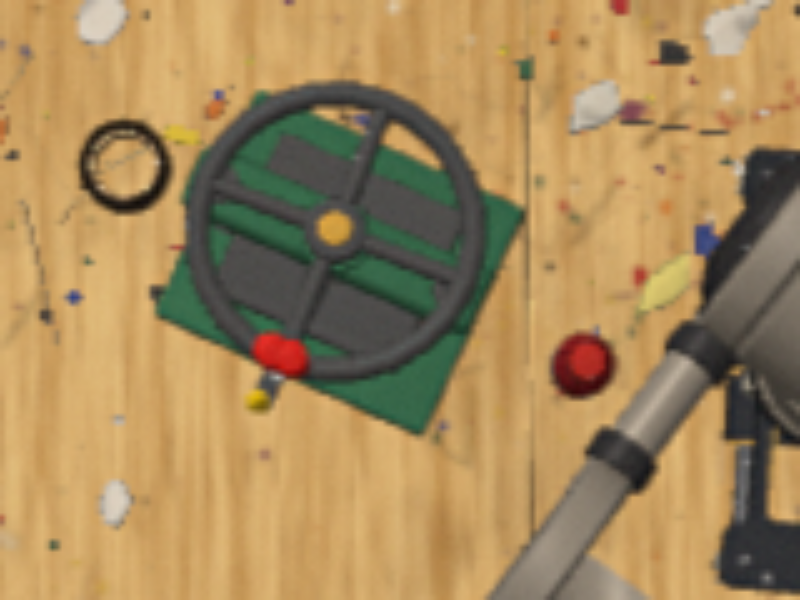

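The crop shows the handle near (282,355), just short of the hub–pointer line (pointer at (258,400)). I'll compare it with the starting picture.

```bash
cat > cmp.py <<'E'
from h import *
c=bot.capture("top")
def cen(img):
    hs=cv2.cvtColor(img,cv2.COLOR_BGR2HSV).astype(float)[240:262,280:310]
    w=np.clip(hs[...,1]-120,0,None)*((hs[...,0]<9)|(hs[...,0]>172))*(hs[...,2]>80)
    y,x=np.mgrid[240:262,280:310];return np.array([(w*x).sum(),(w*y).sum()])/w.sum()
def cap(hub):
    K=np.array([[c["fx"],0,c["cx"]],[0,c["fy"],c["cy"]],[0,0,1.]])
    T=np.linalg.inv(c["world_from_camera"])
    return cv2.projectPoints(np.array([hub]),cv2.Rodrigues(T[:3,:3])[0],T[:3,3],K,np.array(c["D"],float))[0].ravel()
h=cap([560.3,-67.2,200.])
a,b=cen(cv2.imread("pics/top1.png")),cen(c["img"]);f=lambda v:np.degrees(np.arctan2(*(v-h)[::-1]))
print(h,a,b,np.hypot(*(a-h)),np.hypot(*(b-h)),"still to go deg",f(a)-f(b));st()
E
python3 cmp.py; python3 -c "
from h import *
go(198,193,6)"
```

```text
[306.55679894 224.71239669] [294.35371241 249.96308964] [295.79754873 250.61783816] 28.044835804247207 28.050906629591253 still to go deg 3.2389529009588927
16.88 r 226.7 th -112.4 z 284.5 yaw -94.5 q6 147.1 F [ 0.4 -0.9 -0.4]
-0.0317 -0.0009 0.0148 0.0;-0.0317 -0.0009 0.0148 0.0;-0.0317 -0.0009 0.0148 0.0;-0.0317 -0.0009 0.0148 0.0;-0.0318 -0.0008 0.0147 0.0;-0.0317 -0.0009 0.0148 0.0;
```

apply_moves(motion="-0.032 -0.001 0.02 0;-0.032 -0.001 0.02 0;-0.032 -0.001 0.02 0;-0.032 -0.001 0.02 0;-0.031 -0.001 0.012 0;-0.031 -0.001 0 0;0 0 0 0")

```text
time: 17.75
tool_pos: [494.6, -86.2, 189.8]
tcp_rot: [3.135, -0.016, -1.646]
contact_force: [-0.9, -0.9, 0.8]
grip_width: 0.5
finger_force: 0.0
```

```bash
python3 -c "
from h import *
th=st();go(175,192,8,th0=th%360)"
```

```text
17.75 r 69.0 th -162.8 z 189.8 yaw -94.3 q6 166.7 F [-0.9 -0.9  0.8]
-0.0028 0.0021 -0.0003 0.0;-0.0032 0.0011 -0.0003 0.0;-0.0033 0.0008 -0.0003 0.0;-0.0033 0.0007 -0.0003 0.0;-0.0034 0.0005 -0.0003 0.0;-0.0033 0.0004 -0.0004 0.0;-0.0034 0.0002 -0.0003 0.0;-0.0034 0.0001 -0.0004 0.0;
```

apply_moves(motion="-0.0028 0.0014 -0.0003 0;-0.0032 0.001 -0.0003 0;-0.0033 0.0008 -0.0003 0;-0.0033 0.0007 -0.0003 0;-0.0034 0.0005 -0.0003 0;-0.0033 0.0004 -0.0003 0;-0.0033 0.0002 0 0;-0.002 0 0 0")

```text
time: 18.75
tool_pos: [491.9, -63.9, 191.3]
tcp_rot: [3.136, -0.016, -1.65]
contact_force: [-0.9, 0.2, -0.3]
grip_width: 0.6
finger_force: 0.0
```

apply_moves(motion="0 0 0 0;0 0 0 0")

```text
time: 19.0
tool_pos: [491.9, -64.2, 191.3]
tcp_rot: [3.136, -0.016, -1.651]
contact_force: [0.5, 0.1, 0.2]
grip_width: 0.3
finger_force: 0.0
```

apply_moves(motion="-0.0015 0 0 0;-0.0015 0 0 0;-0.0013 0 0 0;0 0 0 0;0 0 0 0")

```text
time: 19.62
tool_pos: [492.5, -60.0, 191.3]
tcp_rot: [3.136, -0.016, -1.651]
contact_force: [1.6, -1.3, -0.6]
grip_width: 0.4
finger_force: 1.0
```

apply_moves(motion="0.02 0 0 0;0.03 0 -0.01 0;0.045 0 -0.03 0;0.045 0 -0.03 0;0.045 0 -0.02 0;0.03 0 0 0;0 0 0 0")

```text
time: 20.5
tool_pos: [475.2, -274.1, 284.4]
tcp_rot: [3.135, -0.015, -1.653]
contact_force: [-0.0, -0.3, 0.0]
grip_width: 0.3
finger_force: 0.0
```

```bash
python3 cmp.py;python3 cmp.py; python3 -c "
from h import *
measure(bot.capture('top'));go(196,193,6)"
```

```text
[306.55679894 224.71239669] [294.35371241 249.96308964] [294.39881725 249.97822011] 28.044835804247207 28.038872155402082 still to go deg 0.09643957029550165
20.55 r 223.8 th -112.4 z 284.2 yaw -94.7 q6 147.5 F [ 0.3 -0.1  0.1]
[306.55679894 224.71239669] [294.35371241 249.96308964] [294.38201595 249.98926759] 28.044835804247207 28.05611418365606 still to go deg 0.07530431986602082
20.6 r 223.1 th -112.4 z 284.3 yaw -94.6 q6 147.5 F [0.9 0.5 0.3]
hub [560.4 -67.4] 732 rimtop 175.1
yellow 5 [560.8 -69.3] [560.4 -68.6] 189.5 r 1.2 ang [np.float64(-79.4), np.float64(-90.2)]
red 28 [497.5 -38. ] [496.7 -38.6] 227.8 r 69.9 ang [np.float64(155.0), np.float64(155.7)]
-0.0314 -0.0006 0.0148 0.0;-0.0315 -0.0005 0.0147 0.0;-0.0314 -0.0006 0.0148 0.0;-0.0315 -0.0005 0.0147 0.0;-0.0314 -0.0006 0.0148 0.0;-0.0315 -0.0005 0.0147 0.0;
```

The handle is within 0.1° of where it started and the robot is clear, so I'm handing in.

```bash
python3 -c "
from plant import bot
print(bot.close_job())"
```

```text
the job is handed in; nothing more can be done
None
```

The hand wheel was pushed once right round clockwise by its handle and the job is handed in: the handle is back in line with the pointer (about 0.1° from its start in the top camera), the gripper is clear of the press, and it took about 21 s.

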